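# Measure a bone on the osteometric board

### The arm

A 6-joint arm with a two-finger parallel gripper is mounted at the origin on the work surface. World frame = base frame: x ahead of the robot, y to its left, z up, the work surface at z = 0. Lengths are in mm, angles in rad, forces in N, time in s.
With the tool pointing down it reaches from about 425 to 1125 mm from the base axis. Payload 14.9 kg.
Tool frame: the origin (TCP) lies between the finger pads; the fingertips stand 22 mm ahead of it and the grasp point (between the pads) lies 3 mm ahead of it (ctrl.nose_length is the distance from the TCP to the fingertips, in mm); y points along the fingers, z is the direction in which the jaws open and shut, and the axes are right-handed (so a half turn about y gives the same grasp; the last joint's range is limited). The gripper opens to 91 mm and grips with 3 to 60 N. Pads are 32 mm wide; open, the fingers measure 118 mm over their backs; the gripper's body (76 mm by 178 mm) begins 60 mm behind the grasp point.
Start: joints at [-1.325, 0.379, 1.734, -0, 1.028, -0.033], TCP at [192.637, -672.985, 235.932] pointing down, gripper open.
Joint ranges: [-2.77, 2.77], [-0.74, 2.19], [0, 2.66], [-1.06, 4.2], [0.31, 2.87], [-3.08, 3.08]. Speed limits (rad/s): [1.89, 1.89, 2.39, 3.14, 3.14, 3.14].

### API

Orientations are given as a unit quaternion [w, x, y, z].
In Python, from station import readout, viewer, hand_in, spotter, ctrl gives the robot as it stands. The module is installed in compiled form; this text tells all that it offers.
- The arm moves only by the tool servo_tool, never from a script. Its argument "deltas" is text: rows parted by semicolons, each of 5 numbers parted by spaces: the shift along the tool's x, y, z in cm, then the turn about the tool's y in rad, then the closure, from 0 (fully open) to 1 (shut). In form: x y z turn grip; .... A call has 1 to 12 rows; each row shifts and turns the commanded pose from where the row before left it, along the tool's axes as they then stand; what a row does not reach is not made up. A row lasts 1/12 s, in which the tool goes at most 41.7 mm and 7.16 degrees, less where a joint would pass 70% of its speed; a pose out of reach is approached as far as the arm can. A call is refused whole if a number of a shift passes 4.17 or a number of a turn 0.125, either way. A call with a gripper value outside its range is refused whole. The fingers move at their own pace and stop on an object; "newtons" is the grip in N (left out, the last holds). Time passes only in rows, so rows that do not move let the fingers close. It gives the time, the measured TCP pose, the force and the opening at its end, in the units of the state.
- readout.sense(): the state, without advancing time (a new reading comes with each control period).
- viewer.grab_frame(name): name is "side" or "top"; returns the picture (400x640x3 uint8, blue, green, red); there is no depth.
- viewer.calibration(name): a dict with "vfov" (degrees; the focal length in pixels is half the picture's height over the tangent of half this angle, whatever the lens; pixels are square), "cx", "cy" (the principal point, pixels), "cam_to_world" (4x4, takes a point from camera to world coordinates). Camera axes: x right, y up, looking along -z (the intrinsics and any distortion apply to the point x, -y, -z); pixel columns grow to the right and rows downward; lengths in mm; the calibration is good to about 2 mm. A picture is of the moment at which its call begins. calibration takes no time and is no camera call.
- hand_in(): hands the job in, once; it reports no verdict.
Trained networks look in the newest picture that a camera, given by its name, has taken for a name from the list of things; names that differ only in an ending like _2 or _b are one class to them, and where a whole thing is asked for, a point or a joint stands for the part that bears it (a point fixed in the world has none). Each returns a list of dicts, best first, with "p" (0 to 1); they miss things now and then, are a little off and sometimes report something else, mostly with a low value. They report only what shows in the picture. A call takes as long as a camera call. They do not tell look-alikes from the thing itself.
- spotter.recognise(camera, query): "at" ([row, column] in pixels, amid what is visible of it).
- spotter.landmark_of(camera, query): "at" ([row, column] in pixels: a listed point, or the origin of a listed thing).
The state is a dict: "time": time; "joints": joint angles; "joint_vel": joint speeds; "tau": joint torques, N m; "tool_pos": TCP position; "tool_rot": TCP orientation; "contact_force": force on the tool from outside, world axes, zero at the start; "moment": the same for the moment, N m; "width": finger opening in mm.
Only numpy, scipy, OpenCV 4.12 (cv2) and the standard library are available. Lean on these libraries where they do the work, as an engineer would, in place of code of your own. Each camera call takes 0.05 s, during which the arm holds its last target. There are 200 camera calls.

### The job

Measure the bone that lies in the tray compartment nearest the measuring board: lay it lengthwise on the middle of the board between the two uprights, and gently push the sliding upright along until you feel it press the bone home against the fixed upright, square and without play; then keep the reading by turning the black clamp knob on the slide clockwise as far as it goes, without shifting the slide. The bone is fragile, so do not knock or squeeze it hard; leave the other two bones in their compartments and the things around as they are.

Things in the scene. Friction and masses are not known exactly. Their poses are not given: they have to be found in the camera images.
- board: Bone measuring board, fixed: wooden plate 200 mm wide (its x), 480 mm long (its y), top face 18 mm above the origin, which is under its centre on the counter. z up. At its +y end stands the fixed upright (head): plate 150 mm wide, 14 thick, rising 85 above the board, its flat measuring face looking to -y at y = 200 mm. Steel rules with ticks along both edges.
- head: The board's fixed upright. Origin: foot of the head's measuring face, at the middle of its width, on the board's top face. Axes as the board's.
- slide (a joint): Reading: distance (m) between the measuring faces of head and slide, 0 to 0.30; shrinks as the slide is pushed to the board's +y. Slides stiffly (about 2.5 N), stays where left while the clamp is loose. The slide is a wooden plate 150 mm wide, 12 thick, rising 85 above the board, with a foot 100 wide and 13 high reaching 117 mm back (-y) from the measuring face.
- slide_face (a point): Foot of the slide's measuring face (which looks to the board's +y), at the middle of its width, on the board's top face. Axes as the board's.
- slide_top (a point): Middle of the slide plate's top edge, 85 mm above the board's top face, 6 mm behind the measuring face (the plate is 12 mm thick and can be pinched here from above).
- clamp_knob (a joint): Turn of the clamp knob in rad, growing clockwise seen from above, up to a hard stop at 1.6 (tight). Loose at the start (0.2 to 0.6). Its screw presses a pad on the board: from about 0.7 on it bites and the slide is held fast. Takes 0.12 N m at first, 0.2 N m when tight; stays where it is left (it may spring back 0.03 rad).
- knob_grip (a point): Centre of the clamp knob, on its upright axis, at the height to grip. A black knurled round knob 28 mm across and 22 mm high (11 mm above and below this point), 85 mm behind the slide's measuring face; its underside is 11 mm above the slide's foot.
- tray: Grey sorting tray, fixed, 310 mm along its x, 306 mm along its y, walls 30 mm high, floor 4 mm thick; origin under its centre on the counter. Two cardboard walls 26 mm high, at y = -50.5 and +50.5 mm, make three compartments 97 mm wide, each with one bone lying roughly along x. The compartment at +y is nearest the board.
- bone_a: Whole deer leg bone, pale brown, one of three alike except in length (160 to 200 mm; the exact length is for the board to find). Origin: midway along it, at its underside. x runs along it: at +x a flat squarish end 36 mm wide, 30 high; at -x two round knuckles, 35 mm over both, 30 high; between, a round shaft 21 mm thick, centred 15 mm above the underside. 100 to 200 g.
- bone_b: Whole deer leg bone, pale brown, one of three alike except in length (160 to 200 mm; the exact length is for the board to find). Origin: midway along it, at its underside. x runs along it: at +x a flat squarish end 36 mm wide, 30 high; at -x two round knuckles, 35 mm over both, 30 high; between, a round shaft 21 mm thick, centred 15 mm above the underside. 100 to 200 g.
- bone_c: Whole deer leg bone, pale brown, one of three alike except in length (160 to 200 mm; the exact length is for the board to find). Origin: midway along it, at its underside. x runs along it: at +x a flat squarish end 36 mm wide, 30 high; at -x two round knuckles, 35 mm over both, 30 high; between, a round shaft 21 mm thick, centred 15 mm above the underside. 100 to 200 g.
- sherd: Flat pottery sherd, 26 x 40 x 8 mm, at one end of the tray's middle compartment; to be left. Origin at its underside.
- brush: Brush lying on the counter behind the board (its +x side); to be left. Origin at its underside.
- caliper: Steel sliding caliper, 235 mm long, lying flat before the board (its -x side); to be left. Origin at its underside.
- jar: Glass jar with steel lid, 68 mm across, 85 mm high; to be left.
- bottle: White plastic bottle, 64 mm across, 120 mm high; to be left.
- jug: Earthenware jug, 128 mm across, 115 mm high; to be left.
- finds_box: Small cardboard box with lid, 90 x 70 x 37 mm; to be left.
Not all that is in view belongs to the job. Leave any red look-alike of the bone_c alone. Leave any orange look-alike of the bone_b alone.

How it is judged (in metres and radians):
On the way, in this order (a step that is already met when the one before it is completed fails the run):
1. a bone lies lengthwise on the board between the uprights (((x of bone_a in the frame of board between -0.04 and 0.04 m and z of bone_a in the frame of board between 0.01 and 0.055 m and y of bone_a in the frame of board between -0.03 and 0.12 m and angle between the x axis of bone_a and the y axis of board, either way round below 0.25 rad) or (x of bone_b in the frame of board between -0.04 and 0.04 m and z of bone_b in the frame of board between 0.01 and 0.055 m and y of bone_b in the frame of board between -0.03 and 0.112 m and angle between the x axis of bone_b and the y axis of board, either way round below 0.25 rad) or (x of bone_c in the frame of board between -0.04 and 0.04 m and z of bone_c in the frame of board between 0.01 and 0.055 m and y of bone_c in the frame of board between -0.03 and 0.1045 m and angle between the x axis of bone_c and the y axis of board, either way round below 0.25 rad))), for 0.2 s.
2. the slide has been pushed up until it presses the bone lightly against the head (over 1.5 N at either end) ((((x of bone_a in the frame of board between -0.04 and 0.04 m and z of bone_a in the frame of board between 0.01 and 0.055 m and value of joint slide between 0.164 and 0.1685 m and y of bone_a in the frame of board between 0.114 and 0.119 m and angle between the x axis of bone_a and the y axis of board, either way round below 0.06 rad) and contact force between bone_a and head above 1.5 N and contact force between bone_a and slide above 1.5 N) or ((x of bone_b in the frame of board between -0.04 and 0.04 m and z of bone_b in the frame of board between 0.01 and 0.055 m and value of joint slide between 0.18 and 0.1845 m and y of bone_b in the frame of board between 0.106 and 0.111 m and angle between the x axis of bone_b and the y axis of board, either way round below 0.06 rad) and contact force between bone_b and head above 1.5 N and contact force between bone_b and slide above 1.5 N) or ((x of bone_c in the frame of board between -0.04 and 0.04 m and z of bone_c in the frame of board between 0.01 and 0.055 m and value of joint slide between 0.195 and 0.1995 m and y of bone_c in the frame of board between 0.0985 and 0.1035 m and angle between the x axis of bone_c and the y axis of board, either way round below 0.06 rad) and contact force between bone_c and head above 1.5 N and contact force between bone_c and slide above 1.5 N))), for 0.2 s.
3. the clamp knob is turned clockwise to its stop (value of joint clamp_knob above 1.45 rad), for 0.2 s.
At the end, for the whole second after the job is handed in: The bone of the compartment nearest the board rests on the board, within 40 mm of its middle line, parallel within 0.06 rad, its middle within 3 mm of where it touches the head; reading at most 2.5 mm over its length; knob within 0.15 rad of its stop; the other bones in the other two compartments ((((x of bone_a in the frame of board between -0.04 and 0.04 m and z of bone_a in the frame of board between 0.01 and 0.055 m and value of joint slide between 0.164 and 0.1685 m and y of bone_a in the frame of board between 0.114 and 0.119 m and angle between the x axis of bone_a and the y axis of board, either way round below 0.06 rad) and linear speed of bone_a below 0.01 m/s and y of bone_b in the frame of tray between -0.145 and 0.045 m and z of each of bone_b, bone_c in the frame of tray below 0.03 m and x of bone_b in the frame of tray between -0.08 and 0.08 m and y of bone_c in the frame of tray between -0.145 and 0.045 m and x of bone_c in the frame of tray between -0.08 and 0.08 m) or ((x of bone_b in the frame of board between -0.04 and 0.04 m and z of bone_b in the frame of board between 0.01 and 0.055 m and value of joint slide between 0.18 and 0.1845 m and y of bone_b in the frame of board between 0.106 and 0.111 m and angle between the x axis of bone_b and the y axis of board, either way round below 0.06 rad) and linear speed of bone_b below 0.01 m/s and y of bone_a in the frame of tray between -0.145 and 0.045 m and z of each of bone_a, bone_c in the frame of tray below 0.03 m and x of bone_a in the frame of tray between -0.08 and 0.08 m and y of bone_c in the frame of tray between -0.145 and 0.045 m and x of bone_c in the frame of tray between -0.08 and 0.08 m) or ((x of bone_c in the frame of board between -0.04 and 0.04 m and z of bone_c in the frame of board between 0.01 and 0.055 m and value of joint slide between 0.195 and 0.1995 m and y of bone_c in the frame of board between 0.0985 and 0.1035 m and angle between the x axis of bone_c and the y axis of board, either way round below 0.06 rad) and linear speed of bone_c below 0.01 m/s and y of bone_a in the frame of tray between -0.145 and 0.045 m and z of each of bone_a, bone_b in the frame of tray below 0.03 m and x of bone_a in the frame of tray between -0.08 and 0.08 m and y of bone_b in the frame of tray between -0.145 and 0.045 m and x of bone_b in the frame of tray between -0.08 and 0.08 m)) and value of joint clamp_knob above 1.45 rad).
It fails at once if a bone is squeezed against the head or the slide with more than 60 N, or dropped or pressed hard on the board (over 125 N in all) (contact force between any of bone_a, bone_b, bone_c and head above 60 N or contact force between any of bone_a, bone_b, bone_c and slide above 60 N or contact force between any of bone_a, bone_b, bone_c and board above 125 N).
It fails at once if a bystander is moved by more than 40 mm (distance of any of sherd, brush, caliper, jar, bottle, jug, finds_box from where it was at the start of the episode above 0.04 m).
It also fails if it takes over 72 s, if anything falls off the work surface, if the arm or the gripper's body presses on something with over 40 N, if the wrist force passes 120 N, or if a joint passes its speed limit or range.

## Working session

There is one attempt and no reset: what is moved stays moved. The work goes in short steps, Python scripts to look and compute and a tool call to move; the robot and the scene stay as the last step left them, time stands still between calls to the robot, and variables do not carry over. Pictures are saved under pics/ and viewed, about 8 in all and at most 12, crops included, and the job is handed in when it is done.

Besides the shell and the picture viewer there is one more tool, called after "Emit:" as name(argument=value, ...), one argument or row to a line, values as JSON. servo_tool: Moves the arm, as the interface text tells. Its arguments: {"type":"object","properties":{"deltas":{"type":"string"},"newtons":{"type":"number"}},"required":["deltas"]}

```bash
mkdir -p pics
cat > h.py <<'E'
import numpy as np, cv2
from station import readout, viewer, hand_in, spotter, ctrl
from scipy.spatial.transform import Rotation as R
def ray(cam,rc):
    c=viewer.calibration(cam); f=200/np.tan(np.radians(c['vfov'])/2)
    T=np.array(c['cam_to_world']); d=np.array([(rc[1]-c['cx'])/f,-(rc[0]-c['cy'])/f,-1])
    return T[:3,3],T[:3,:3]@d
def at_z(cam,rc,z):
    o,d=ray(cam,rc); return (o+d*(z-o[2])/d[2]).round(1)
def proj(cam,p):
    c=viewer.calibration(cam); f=200/np.tan(np.radians(c['vfov'])/2)
    T=np.array(c['cam_to_world']); q=np.linalg.inv(T)@np.r_[p,1]
    return [c['cy']-f*q[1]/-q[2], c['cx']+f*q[0]/-q[2]]
def state():
    s=readout.sense(); q=s['tool_rot']; M=R.from_quat([q[1],q[2],q[3],q[0]]).as_matrix()
    return s,M
E
python3 - <<'E'
from h import *
s,M=state(); print(s); print(M.round(3)); print(ctrl.nose_length)
for n in('top','side'):
    im=viewer.grab_frame(n); cv2.imwrite(f'pics/{n}0.png',im); c=viewer.calibration(n); print(n,c)
Z={'board':0,'head':18,'slide_face':18,'slide_top':103,'knob_grip':53,'tray':0,'bone_a':4,'bone_b':4,'bone_c':4}
for q in Z:
    for n in('top','side'):
        for d in spotter.landmark_of(n,q)[:4]: print(q,n,np.round(d['at'],1),round(d['p'],2),at_z(n,d['at'],Z[q]))
E
```

```text
{'time': 0.0, 'joints': array([-1.32529750e+00,  3.79421480e-01,  1.73481300e+00, -1.94100545e-07,
        1.02851442e+00, -3.32808470e-02]), 'joint_vel': array([-0.00162471,  0.00024844,  0.00104882, -0.0002935 ,  0.0003026 ,
        0.00094323]), 'tau': array([ 3.01248710e-04, -7.63725543e+01, -4.34369195e+01,  6.50545629e-02,
        4.24990850e-02, -7.46501587e-05]), 'tool_pos': array([ 192.53852502, -672.58632975,  235.2632601 ]), 'tool_rot': array([ 0.0982013 , -0.09828801,  0.70065489, -0.69984191]), 'contact_force': array([ 1.04733339, -0.58268909, -0.08239882]), 'moment': array([-0.00965446, -0.00470691,  0.00629433]), 'width': 91.18035817240782}
[[-0.961 -0.     0.275]
 [-0.275  0.001 -0.961]
 [-0.    -1.    -0.001]]
22.0
top {'vfov': 47.010681464980884, 'cx': 315.33645092653666, 'cy': 207.95036621975296, 'cam_to_world': array([[ 1.57287287e-02,  9.96217614e-01, -8.54580210e-02,
         4.40316256e+02],
       [-9.99559289e-01,  1.78182357e-02,  2.37431586e-02,
        -5.28858430e+01],
       [ 2.51760639e-02,  8.50469090e-02,  9.96058828e-01,
         1.73743339e+03],
  
[... 1599 characters left out ...]
 607.1 -177.6    4. ]
bone_b top [213.  390.5] 0.66 [ 574.9 -379.9    4. ]
bone_b top [208.  362.8] 0.6 [ 592.1 -274.3    4. ]
bone_b top [144.1 250.8] 0.58 [829.2 156.    4. ]
bone_b side [223.6 221.8] 0.81 [834.9 151.5   4. ]
bone_b side [200.2 328.9] 0.77 [ 604.3 -185.1    4. ]
bone_b side [172.7 364.7] 0.6 [ 585.8 -395.9    4. ]
bone_c top [203.6 337.4] 0.78 [ 607.1 -177.6    4. ]
bone_c top [213.  390.5] 0.66 [ 574.9 -379.9    4. ]
bone_c top [208.  362.8] 0.6 [ 592.1 -274.3    4. ]
bone_c top [144.1 250.8] 0.58 [829.2 156.    4. ]
bone_c side [223.6 221.8] 0.81 [834.9 151.5   4. ]
bone_c side [200.2 328.9] 0.77 [ 604.3 -185.1    4. ]
bone_c side [172.7 364.7] 0.6 [ 585.8 -395.9    4. ]
```

View pics/top0.png

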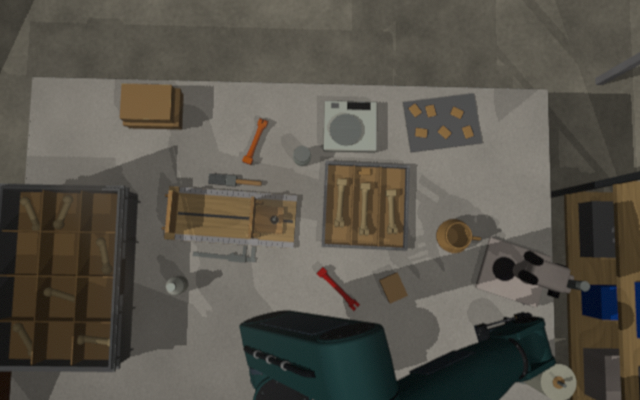

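View pics/side0.png

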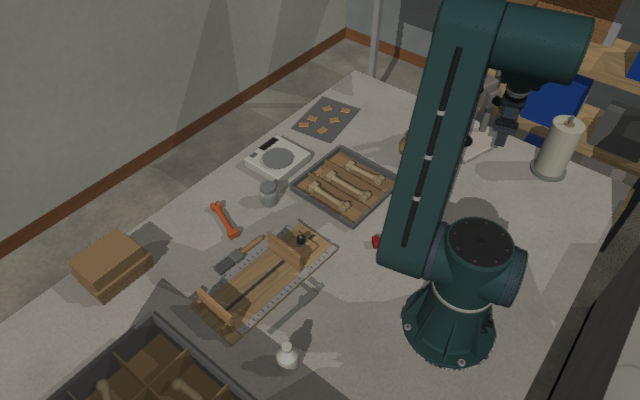

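The top view shows the board (head at col 175, slide plate at col 253, knob about (218,274)) and the tray, with the near-board bone at about (205,340). The red (285,337) and orange (140,256) look-alikes lie outside both. Next is an enlarged crop.

Run:
```python
from h import *
im=cv2.imread('pics/top0.png')[150:260,160:420]
cv2.imwrite('pics/c1.png',cv2.resize(im,None,fx=3,fy=3,interpolation=cv2.INTER_CUBIC))
```

```text
(no output)
```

View pics/c1.png

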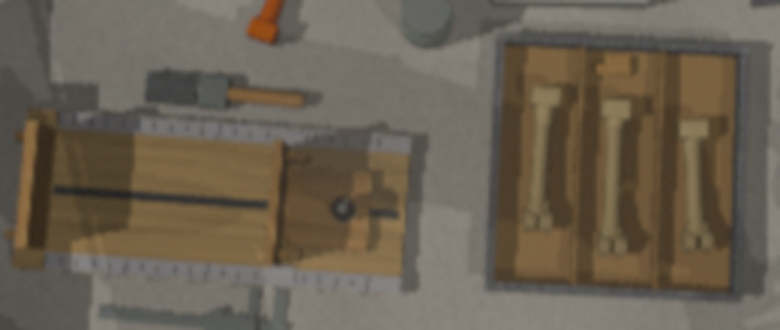

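Crop: near-board bone runs from the flat end (crop 546,96 → px (182,342)) to the knuckles (crop 537,222 → px (224,339)). The board groove runs from (55,188) to (268,205) in the crop, and the knob is at (343,207).

Run:
```python
from h import *
f=lambda x,y,z:at_z('top',[150+y/3-.33,160+x/3-.33],z)
def line(n,a,b): 
    v=b-a; print(n,a,b,'mid',(a+b)/2,'len',np.linalg.norm(v).round(1),'ang',np.arctan2(v[1],v[0]).round(3))
line('bone',f(537,228,20),f(547,88,20))
line('shaft',f(538,200,25),f(545,110,25))
line('groove',f(268,205,18),f(55,188,18))
line('board top edge',f(410,135,18),f(60,112,18))
line('board low edge',f(404,290,18),f(55,268,18))
line('platetop',f(279,262,103),f(279,143,103))
line('knob',f(343,207,64),f(343,207,64))
line('tray L',f(492,285,30),f(500,40,30)); line('tray R',f(737,292,30),f(745,48,30))
line('wall1',f(573,285,30),f(582,48,30))
```

```text
bone [ 522.7 -182.2   20. ] [ 699.1 -192.8   20. ] mid [ 610.9 -187.5   20. ] len 176.7 ang -0.06
shaft [ 557.4 -182.7   25. ] [ 670.5 -190.2   25. ] mid [ 613.95 -186.45   25.  ] len 113.3 ang -0.066
groove [545.7 153.2  18. ] [562.3 417.2  18. ] mid [554.  285.2  18. ] len 264.5 ang 1.508
board top edge [636.7 -21.6  18. ] [657.4 414.9  18. ] mid [647.05 196.65  18.  ] len 437.0 ang 1.523
board low edge [443.  -17.9  18. ] [463.3 413.2  18. ] mid [453.15 197.65  18.  ] len 431.6 ang 1.524
platetop [473.5 128.2 103. ] [614.5 132.1 103. ] mid [544.   130.15 103.  ] len 141.1 ang 0.028
knob [542.1  57.   64. ] [542.1  57.   64. ] mid [542.1  57.   64. ] len 0.0 ang 0.0
tray L [ 450.9 -126.6   30. ] [ 757.2 -132.3   30. ] mid [ 604.05 -129.45   30.  ] len 306.4 ang -0.019
tray R [ 447.  -430.7   30. ] [ 753.3 -441.1   30. ] mid [ 600.15 -435.9    30.  ] len 306.5 ang -0.034
wall1 [ 452.5 -226.8   30. ] [ 749.1 -235.4   30. ] mid [ 600.8 -231.1   30. ] len 296.7 ang -0.029
```

Emit:
servo_tool(
  deltas="-2.23 0 -1.48 0 0.2; -2.23 0 -1.48 0 0.3; -2.23 0 -1.48 0 0.4; -2.23 0 -1.48 0 0.47; -2.23 0 -1.48 0 0.47; -2.23 0 -1.48 0 0.47; -2.23 0 -1.48 0 0.47; -2.23 0 -1.48 0 0.47; -2.23 0 -1.48 0 0.47; -2.23 0 -1.48 0 0.47; -2.23 0 -1.48 0 0.47; -2.23 0 -1.48 0 0.47",
  newtons=12,
)

```text
time: 2.0
tool_pos: [401.8, -427.5, 236.1]
tool_rot: [-0.098, 0.098, -0.7, 0.7]
contact_force: [0.1, 0.6, 0.4]
width: 48.2
```

Emit:
servo_tool(
  deltas="-2.23 0 -1.48 0 0.47; -2.23 0 -1.48 0 0.47; -2.23 0 -1.48 0 0.47; -2.23 0 -1.48 0 0.47; -2.23 0 -1.48 0 0.47; -2.23 0 -1.48 0 0.47; -2.23 0 -1.48 0 0.47; -2.23 0 -1.48 0 0.47; -2.23 0 -1.48 0 0.47; -2.23 0 -1.48 0.11 0.47; 0 0 0 0.114 0.47; 0 0 0 0.114 0.47",
)

```text
time: 3.0
tool_pos: [575.5, -223.7, 235.9]
tool_rot: [-0.022, 0.022, 0.707, -0.707]
contact_force: [0.4, -0.0, 0.0]
width: 48.4
```

```bash
cat >> h.py <<'E'
def goal(x,y,z=None,yaw=None):
    s,M=state(); p=np.array(s['tool_pos']); a=np.arctan2(M[1,2],M[0,2])
    d=np.array([x,y,p[2] if z is None else z])-p
    print('pos',p.round(1),'zyaw',a.round(3),'j',np.round(s['joints'],2),'| tool delta cm',(M.T@d/10).round(2),'turn',None if yaw is None else round(a-yaw,3),'F',np.round(s['contact_force'],1),'w',round(s['width'],1),'t',s['time'])
E
python3 - <<'E'
from h import *
for n in('top','side'):
    im=viewer.grab_frame(n); cv2.imwrite(f'pics/{n}1.png',im)
    for d in spotter.landmark_of(n,'bone_a')[:4]: print(n,np.round(d['at'],1),round(d['p'],2),at_z(n,d['at'],4))
a=cv2.imread('pics/top1.png')[155:255,290:420]; b=cv2.imread('pics/side1.png')[120:245,270:430]
cv2.imwrite('pics/c2.png',np.hstack([cv2.resize(a,(390,300),interpolation=2),cv2.resize(b,(384,300),interpolation=2)]))
goal(610,-184,100,-1.63)
E
```

```text
top [210.2 390.5] 0.75 [ 585.6 -379.9    4. ]
top [137.8 252.6] 0.6 [853.7 149.8   4. ]
side [188.8 347.2] 0.77 [ 586.4 -278.1    4. ]
side [201.3 330.4] 0.7 [ 596.3 -184.1    4. ]
side [175.4 366. ] 0.64 [ 572.7 -386.2    4. ]
side [222.9 223.6] 0.61 [832.2 145.    4. ]
pos [ 574.6 -225.   236. ] zyaw -1.626 j [-0.41  0.25  1.91 -0.    0.98  1.22] | tool delta cm [-3.31 13.6  -4.29] turn 0.004 F [ 0.7 -0.1  0.8] w 48.4 t 3.2
```

View pics/c2.png

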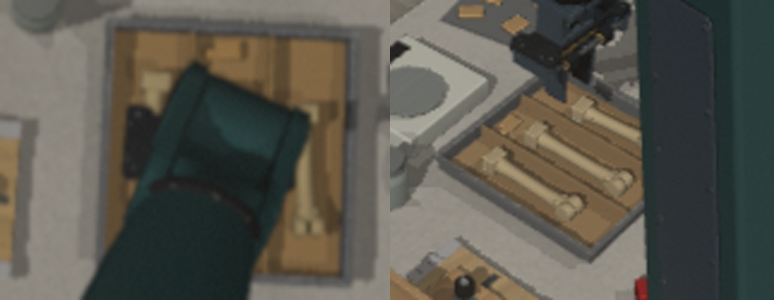

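The gripper is above the tray, off to the side as expected. The bone is unmoved and centred in its compartment. Going over it and down.

Emit:
servo_tool(
  deltas="-1.1 0 -1.4 0 0.47; -1.1 0 -1.4 0 0.47; -1.11 0 -1.39 0 0.47; 0 2.2 0 0 0.47; 0 2.2 0 0 0.47; 0 2.2 0 0 0.47; 0 2.2 0 0 0.47; 0 2.2 0 0 0.47; 0 2.0 0 0 0.47; 0 1 0 0 0.47; 0 0 0 0 0.47",
)

```text
time: 4.12
tool_pos: [608.9, -185.0, 93.9]
tool_rot: [-0.021, 0.019, 0.707, -0.706]
contact_force: [-0.2, 0.1, 0.1]
width: 48.4
```

Run:
```python
from h import *
im=viewer.grab_frame('side'); print([ (np.round(d['at'],1),at_z('side',d['at'],4)) for d in spotter.landmark_of('side','bone_a')[:3]])
cv2.imwrite('pics/c3.png',cv2.resize(im[140:230,270:400],None,fx=5,fy=5,interpolation=2))
goal(610,-183,30,-1.63)
for p in([610,-183,30],[610,-207,74],[610,-159,74]): print(np.round(proj('side',p)))
```

```text
[(array([224.3, 221.3]), array([833.8, 154.9,   4. ])), (array([191.5, 348.1]), array([ 574.9, -268.4,    4. ])), (array([176.3, 364.7]), array([ 573.8, -378.7,    4. ]))]
pos [ 610.5 -185.3   96.5] zyaw -1.629 j [-0.33  0.47  1.91  0.    0.76  1.3 ] | tool delta cm [ 0.06  6.65 -0.23] turn 0.001 F [0.2 0.6 0.4] w 48.5 t 4.2167
[195. 328.]
[183. 332.]
[190. 324.]
```

View pics/c3.png

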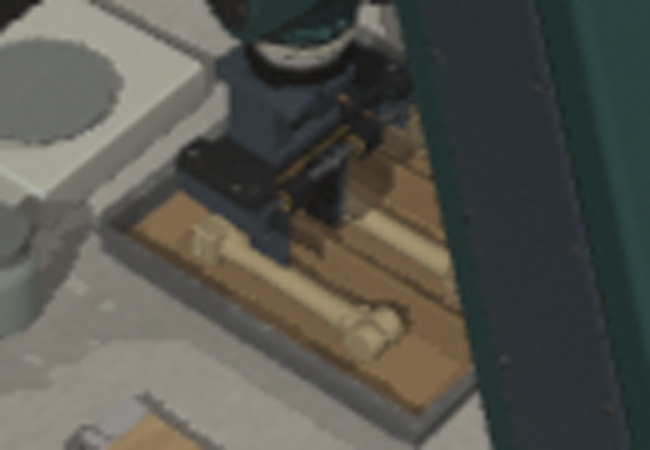

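The jaws straddle the near bone. Its midpoint is at about pixel (197,328), which matches the projected target. Descending in steps, then gripping.

Emit:
servo_tool(
  deltas="0 1 -0.2 0 0.47; 0 1.2 0 0 0.47; 0 1.2 0 0 0.47; 0 1.2 0 0 0.47; 0 1 0 0 0.47; 0 0.7 0 0 0.47; 0 0.3 0 0 0.47; 0 0 0 0 0.47; 0 0 0 0 0.47",
)

```text
time: 4.97
tool_pos: [610.4, -183.1, 30.0]
tool_rot: [-0.021, 0.021, 0.707, -0.707]
contact_force: [-0.1, -0.6, -0.1]
width: 48.3
```

Emit:
servo_tool(
  deltas="0 0 0 0 0.6; 0 0 0 0 0.7; 0 0 0 0 0.8; 0 0 0 0 0.9; 0 0 0 0 0.9; 0 0 0 0 0.9; 0 0 0 0 0.9; 0 0 0 0 0.9",
  newtons=15,
)

```text
time: 5.63
tool_pos: [610.6, -183.2, 30.3]
tool_rot: [0.021, -0.021, -0.707, 0.707]
contact_force: [-1.1, -0.4, 5.6]
width: 20.9
```

Emit:
servo_tool(
  deltas="0 -0.5 0 0 0.9; 0 -1.0 0 0 0.9; 0 -1.5 0 0 0.9; 0 -2 0 0 0.9; 0 -2 0 0 0.9; 0 -2 0 0 0.9; 0 -2 0 0 0.9; 0 -2 0 0 0.9; 0 -2 0 0 0.9; 0 -1.5 0 0 0.9; 0 -1 -0.5 0 0.9; 0 0 -1 0 0.9",
  newtons=20,
)

```text
time: 6.63
tool_pos: [612.2, -168.5, 208.1]
tool_rot: [0.02, -0.023, -0.706, 0.707]
contact_force: [0.7, -0.1, -0.9]
width: 20.6
```

Run:
```python
from h import *
goal(558,311,200,-0.05)
```

```text
pos [ 612.2 -168.5  208.1] zyaw -1.631 j [-0.31  0.31  1.89 -0.    0.94  1.33] | tool delta cm [  8.29   0.73 -47.54] turn -1.581 F [ 0.7 -0.1 -0.9] w 20.6 t 6.6333
```

Emit:
servo_tool(
  deltas="0.42 0 -1.4 0 0.9; 0.42 0 -2.4 0 0.9; 0.42 0 -2.4 0 0.9; 0.42 0 -2.4 0 0.9; 0.42 0 -2.4 0 0.9; 0.42 0 -2.4 0 0.9; 0.42 0 -2.4 0 0.9; 0.42 0 -2.4 0 0.9; 0.42 0 -2.4 0 0.9; 0.42 0 -2.4 0 0.9; 0.42 0 -2.4 0 0.9; 0.42 0 -2.4 0 0.9",
)

```text
time: 7.63
tool_pos: [575.5, 114.5, 203.6]
tool_rot: [0.021, -0.02, -0.707, 0.707]
contact_force: [-0.4, -0.2, -1.6]
width: 20.6
```

Emit:
servo_tool(
  deltas="0.42 0 -2.4 0 0.9; 0.42 0 -2.4 0 0.9; 0.42 0 -2.4 0 0.9; 0.42 0 -2.4 0 0.9; 0.42 0 -2.4 0 0.9; 0.42 0 -2.4 0 0.9; 0.42 0 -2.4 0 0.9; 0.42 0 -2.4 0 0.9; 0 0 0 -0.06 0.9; 0 0 0 -0.115 0.9; 0 0 0 -0.115 0.9; 0 0 0 -0.115 0.9",
)

```text
time: 8.63
tool_pos: [553.2, 306.8, 203.5]
tool_rot: [-0.123, 0.125, -0.696, 0.696]
contact_force: [0.2, 0.1, -1.9]
width: 20.2
```

Emit:
servo_tool(
  deltas="0 0 0 -0.115 0.9; 0 0 0 -0.115 0.9; 0 0 0 -0.115 0.9; 0 0 0 -0.115 0.9; 0 0 0 -0.115 0.9; 0 0 0 -0.115 0.9; 0 0 0 -0.115 0.9; 0 0 0 -0.115 0.9; 0 0 0 -0.115 0.9; 0 0 0 -0.115 0.9; 0 0 0 -0.026 0.9; 0 0 0 0 0.9",
)

```text
time: 9.63
tool_pos: [553.5, 306.5, 203.6]
tool_rot: [0.487, -0.489, 0.512, -0.511]
contact_force: [-0.5, -0.3, -1.3]
width: 20.8
```

Run:
```python
from h import *
im=viewer.grab_frame('side')
for q,z in(('head',18),('slide_face',18),('slide_top',103),('knob_grip',53),('board',0)): print(q,[ (np.round(d['at'],1),round(d['p'],2),at_z('side',d['at'],z)) for d in spotter.landmark_of('side',q)[:2]])
cv2.imwrite('pics/c4.png',cv2.resize(im[190:340,170:360],None,fx=4,fy=4,interpolation=2))
goal(558,311,120,-0.05)
```

```text
head [(array([317.2, 218.6]), 0.78, array([556.2, 426.3,  18. ]))]
slide_face [(array([262.2, 283. ]), 0.69, array([540.2, 148.4,  18. ]))]
slide_top [(array([248.7, 284.8]), 0.58, array([526.6, 148.6, 103. ])), (array([367.3, 286.4]), 0.47, array([260.8, 442.9, 103. ]))]
knob_grip [(array([239.7, 303.2]), 0.45, array([530.9,  53. ,  53. ]))]
board [(array([278.8, 268.8]), 0.64, array([541.4, 218.9,   0. ])), (array([262.7, 247.1]), 0.25, array([643.2, 217. ,  -0. ]))]
pos [554.8 306.1 204.7] zyaw -0.05 j [0.47 0.32 1.89 0.   0.94 0.52] | tool delta cm [-0.5   8.47  0.3 ] turn 0.0 F [-0.2 -1.2 -1.7] w 20.8 t 9.9333
```

View pics/c4.png

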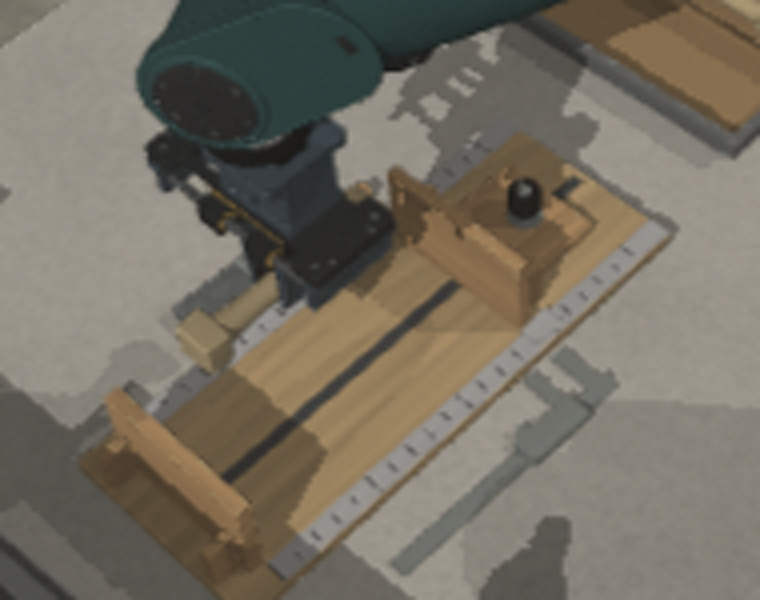

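Held bone hangs with its flat end (crop 205,340) toward the head. The groove, i.e. the midline, runs from crop (228,476) to (458,285), and the knob is at (524,200). I'll get the midline from this view.

Run:
```python
from h import *
f=lambda x,y,z:at_z('side',[190+y/4-.4,170+x/4-.4],z)
a=f(228,476,18);b=f(458,285,18);v=a-b;print('groove',a,b,np.arctan2(v[1],v[0]))
for n,p,q in(('R rule edge',(285,580),(670,230)),('plate top',(395,170,103),(527,268,103)),('head top',(112,395,103),(245,520,103))):
    a=f(*p[:2],p[2] if len(p)>2 else 18);b=f(*q[:2],q[2] if len(q)>2 else 18);v=a-b;print(n,a,b,(a+b)/2,np.linalg.norm(v),np.arctan2(v[1],v[0]))
print('knob top',f(524,188,64),'foot of head face R',f(262,545,18),'slide foot corner',f(530,325,18))
```

```text
groove [558.9 390.1  18. ] [541.1 141.9  18. ] 1.4992025423701762
R rule edge [461.9 425.1  18. ] [437.5 -16.4  18. ] [449.7  204.35  18.  ] 442.1737328245539 1.5155863530412859
plate top [614.8 130.9 103. ] [464.9 139.4 103. ] [539.85 135.15 103.  ] 150.14080058398514 -0.0566438108372308
head top [630.9 424.5 103. ] [477.8 435.7 103. ] [554.35 430.1  103.  ] 153.50912025023135 -0.07302471920046955
knob top [540.6  54.9  64. ] foot of head face R [495.9 415.5  18. ] slide foot corner [467.7 135.1  18. ]
```

Emit:
servo_tool(
  deltas="0 1.4 0 0.009 0.9; 0 2 0 0 0.9; 0 2 0 0 0.9; 0 2 0 0 0.9; 0 2 0 0 0.9; 0 2 0 0 0.9; 0 1.5 0 0 0.9; 0 1 0 0 0.9; 0 0.6 0 0 0.9; 0 0.4 0 0 0.9; 0 0 0 0 0.9; 0 0 0 0 0.9",
)

```text
time: 10.93
tool_pos: [555.5, 306.3, 56.5]
tool_rot: [-0.486, 0.485, -0.514, 0.514]
contact_force: [-0.1, 0.3, -1.0]
width: 20.5
```

Emit:
servo_tool(
  deltas="0 0.2 0 0 0.9; 0 0.2 0 0 0.9; 0 0.2 0 0 0.9; 0 0 0 0 0.9; 0 0 0 0 0.9",
)

```text
time: 11.35
tool_pos: [555.1, 306.0, 49.9]
tool_rot: [0.485, -0.485, 0.514, -0.514]
contact_force: [0.0, -0.1, -0.5]
width: 20.4
```

Emit:
servo_tool(
  deltas="0 0.2 0 0 0.9; 0 0.15 0 0 0.9; 0 0.1 0 0 0.9; 0 0 0 0 0.9; 0 0 0 0 0.9",
)

```text
time: 11.77
tool_pos: [555.1, 306.0, 45.3]
tool_rot: [0.485, -0.485, 0.514, -0.514]
contact_force: [-0.0, 0.2, -1.2]
width: 20.5
```

Run:
```python
from h import *
goal(555,306,44)
```

```text
pos [555.1 306.   45.3] zyaw -0.058 j [ 0.47  0.55  1.92 -0.    0.68  0.53] | tool delta cm [ 0.    0.13 -0.01] turn None F [-0.   0.2 -1.2] w 20.5 t 11.7667
```

Emit:
servo_tool(
  deltas="0 0.1 0 0 0.9; 0 0 0 0 0.9; 0 0.1 0 0 0.9; 0 0 0 0 0.9; 0 0 0 0 0.9",
)

```text
time: 12.18
tool_pos: [555.2, 306.1, 44.2]
tool_rot: [0.485, -0.485, 0.514, -0.514]
contact_force: [-5.4, -2.4, 12.3]
width: 20.5
```

Emit:
servo_tool(
  deltas="0 -0.05 0 0 0.9; 0 0 0 0 0.85; 0 0 0 0 0.7; 0 0 0 0 0.5; 0 0 0 0 0.5; 0 -0.5 0 0 0.5; 0 -1 0 0 0.5; 0 -2 0 0 0.5; 0 -2.5 0 0 0.5; 0 -2.5 0 0 0.4; 0 -2.5 0 0 0.3; 0 -2 0 0 0.3",
)

```text
time: 13.18
tool_pos: [555.5, 306.3, 176.9]
tool_rot: [-0.486, 0.485, -0.514, 0.514]
contact_force: [0.1, 0.6, -0.1]
width: 61.7
```

Emit:
servo_tool(
  deltas="3 0 0 0 0.3; 3 0 0 0 0.3; 3 0 0 0 0.3; 3 0 0 0 0.3; 3 0 0 0 0.3; 3 0 0 0 0.3; 3 0 0 0 0.3; 2 0 0 0 0.3; 0 0 0 0 0.3",
)

```text
time: 13.93
tool_pos: [541.6, 73.6, 174.8]
tool_rot: [-0.485, 0.485, -0.515, 0.515]
contact_force: [-1.0, -0.7, -0.2]
width: 63.6
```

Run:
```python
from h import *
im=viewer.grab_frame('side')
t=viewer.grab_frame('top')
cv2.imwrite('pics/c5.png',np.hstack([cv2.resize(im[210:330,180:340],(400,300),interpolation=2),cv2.resize(t[175:265,155:275],(400,300),interpolation=2)]))
for c in('side','top'): print(c,[(np.round(d['at'],1),round(d['p'],2),at_z(c,d['at'],18)) for d in spotter.landmark_of(c,'bone_a')[:4]])
goal(542,56,57)
```

```text
side [(array([291.4, 245.5]), 0.93, array([557.3, 308.9,  18. ])), (array([225.5, 221.7]), 0.81, array([818.2, 165. ,  18. ])), (array([176.4, 362.5]), 0.74, array([ 572.6, -360.1,   18. ])), (array([243.5, 398.6]), 0.7, array([ 280.5, -163.1,   18. ]))]
top [(array([207.6, 363.4]), 0.94, array([ 592.4, -274.8,   18. ])), (array([285.7, 338.6]), 0.76, array([ 300.3, -184.6,   18. ])), (array([216.4, 204.5]), 0.59, array([548.9, 318.6,  18. ])), (array([211.6, 391.7]), 0.53, array([ 579.2, -381.8,   18. ]))]
pos [542.   77.  174.4] zyaw -0.058 j [0.1  0.23 2.07 0.   0.84 0.16] | tool delta cm [ 2.1  11.74  0.11] turn None F [-0.6  0.5  0.5] w 63.9 t 14.1333
```

View pics/c5.png

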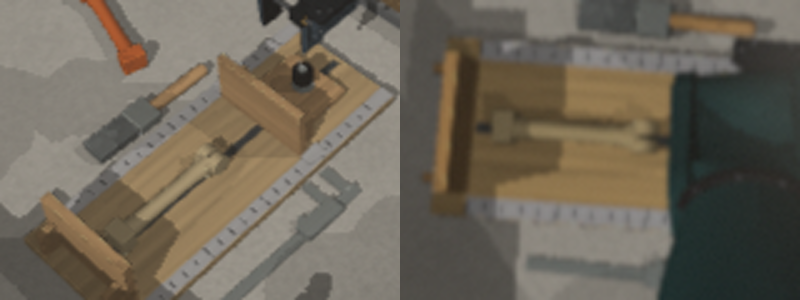

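The bone lies on the groove with its flat end toward the head. Now lowering over the knob.

Emit:
servo_tool(
  deltas="1.0 0 0 0 0.3; 1.05 0 -0.05 0 0.3; 0 2 0 0 0.3; 0 2 0 0 0.3; 0 2 0 0 0.3; 0 2 0 0 0.3; 0 1.5 0 0 0.3; 0 1 0 0 0.3; 0 0.6 0 0 0.3; 0 0.3 0 0 0.3; 0 0 0 0 0.3; 0 0 0 0 0.3",
  newtons=8,
)

```text
time: 15.13
tool_pos: [540.6, 56.0, 60.5]
tool_rot: [-0.486, 0.485, -0.514, 0.514]
contact_force: [-0.5, 0.4, 0.1]
width: 63.8
```

Run:
```python
from h import *
im=viewer.grab_frame('side')
cv2.imwrite('pics/c6.png',cv2.resize(im[200:290,240:360],None,fx=5,fy=5,interpolation=2))
goal(541,56,60)
```

```text
pos [540.7  56.   60.7] zyaw -0.058 j [ 0.06  0.42  2.1  -0.    0.62  0.12] | tool delta cm [-0.    0.07  0.03] turn None F [-0.2 -0.4 -0.4] w 63.9 t 15.1833
```

View pics/c6.png

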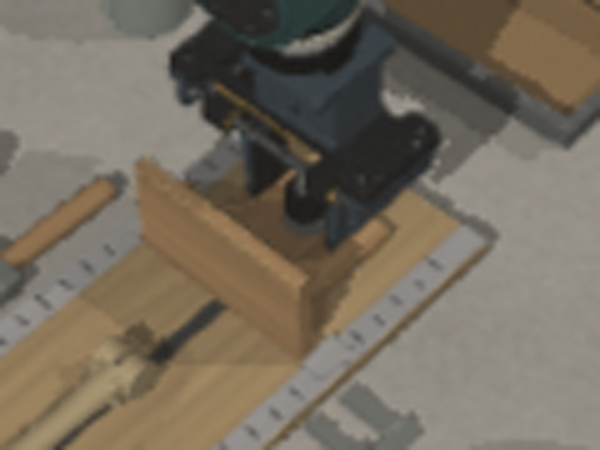

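The knob (crop 305,205) stands between the two fingers. Closing gently.

Emit:
servo_tool(
  deltas="0 0 0 0 0.4; 0 0 0 0 0.5; 0 0 0 0 0.6; 0 0 0 0 0.7; 0 0 0 0 0.75; 0 0 0 0 0.8; 0 0 0 0 0.8; 0 0 0 0 0.8",
)

```text
time: 15.85
tool_pos: [539.6, 56.0, 59.9]
tool_rot: [0.485, -0.486, 0.515, -0.514]
contact_force: [-4.1, -0.2, 5.3]
width: 27.8
```

Emit:
servo_tool(
  deltas="0 0 -0.1 0 0.9; 0 0 0 0 0.9; -0.3 0 0 0 0.9; -0.6 0 0 0 0.9; -0.7 0 0 0 0.9; -0.7 0 0 0 0.9; -0.7 0 0 0 0.9; -0.7 0 0 0 0.9; -0.7 0 0 0 0.9; -0.7 0 0 0 0.9; -0.4 0 0 0 0.9; 0 0 0 0 0.9",
  newtons=35,
)

```text
time: 16.85
tool_pos: [542.5, 112.0, 60.0]
tool_rot: [0.486, -0.485, 0.514, -0.514]
contact_force: [2.5, 2.0, 0.5]
width: 27.2
```

Emit:
servo_tool(
  deltas="-0.25 0 0 0 0.9; -0.25 0 0 0 0.9; -0.25 0 0 0 0.9; -0.25 0 0 0 0.9; -0.25 0 0 0 0.9; -0.25 0 0 0 0.9; -0.25 0 0 0 0.9; -0.25 0 0 0 0.9; -0.25 0 0 0 0.9; -0.25 0 0 0 0.9; -0.25 0 0 0 0.9; -0.25 0 0 0 0.9",
)

```text
time: 17.85
tool_pos: [544.1, 141.1, 60.0]
tool_rot: [-0.485, 0.485, -0.514, 0.514]
contact_force: [3.0, -3.0, 2.6]
width: 26.9
```

Run:
```python
from h import *
im=viewer.grab_frame('side')
cv2.imwrite('pics/c7.png',cv2.resize(im[200:340,180:340],None,fx=4,fy=4,interpolation=2))
goal(548,156,60)
```

```text
pos [544.1 141.4  60. ] zyaw -0.058 j [0.21 0.44 2.06 0.   0.64 0.27] | tool delta cm [-1.48 -0.    0.3 ] turn None F [ 3.4 -1.2  2.4] w 26.9 t 17.9
```

View pics/c7.png

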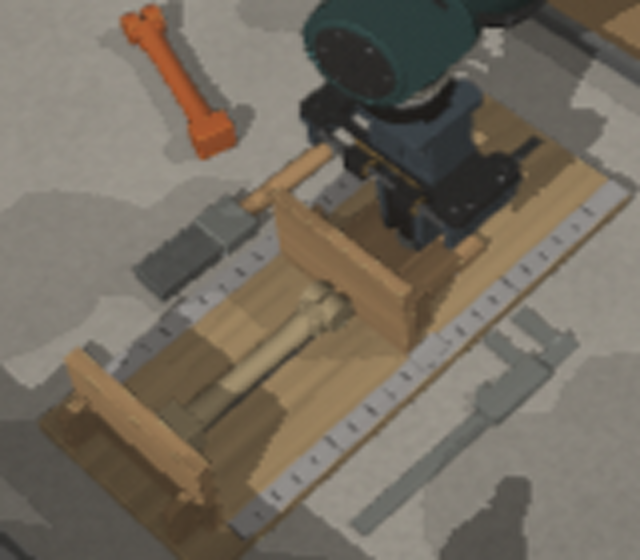

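The slide face is just at the knuckle end of the bone. The bone is still straight on the groove, with a small gap to the head. Continuing slowly and watching the force.

Emit:
servo_tool(
  deltas="-0.15 0 0 0 0.9; -0.15 0 0 0 0.9; -0.15 0 0 0 0.9; -0.15 0 0 0 0.9; -0.15 0 0 0 0.9; -0.15 0 0 0 0.9",
)

```text
time: 18.4
tool_pos: [544.6, 149.9, 60.0]
tool_rot: [-0.485, 0.485, -0.514, 0.514]
contact_force: [2.9, -3.2, 3.0]
width: 27.1
```

Emit:
servo_tool(
  deltas="-0.1 0 0 0 0.9; -0.1 0 0 0 0.9; -0.1 0 0 0 0.9; -0.1 0 0 0 0.9",
)

```text
time: 18.73
tool_pos: [544.7, 153.3, 59.9]
tool_rot: [-0.485, 0.486, -0.514, 0.514]
contact_force: [4.5, -20.8, 6.9]
width: 27.7
```

Emit:
servo_tool(
  deltas="0 0 0 0 0.9; 0 0 0 0 0.9; 0 0 0 0 0.9; 0 0 0 0 0.9",
)

```text
time: 19.07
tool_pos: [544.8, 153.1, 60.0]
tool_rot: [-0.485, 0.486, -0.514, 0.514]
contact_force: [3.4, -13.8, 5.6]
width: 26.9
```

Run:
```python
from h import *
im=viewer.grab_frame('side')
cv2.imwrite('pics/c8.png',cv2.resize(im[220:330,190:320],None,fx=5,fy=5,interpolation=2))
goal(548,156,60)
print([(at_z('side',d['at'],18),d['p']) for d in spotter.landmark_of('side','bone_a')[:1]])
```

```text
pos [544.8 153.1  60. ] zyaw -0.058 j [ 0.23  0.45  2.05 -0.    0.64  0.29] | tool delta cm [-0.31 -0.01  0.31] turn None F [  3.8 -13.    5.9] w 27.4 t 19.1167
[(array([821.9, 152.2,  18. ]), 0.83)]
```

View pics/c8.png

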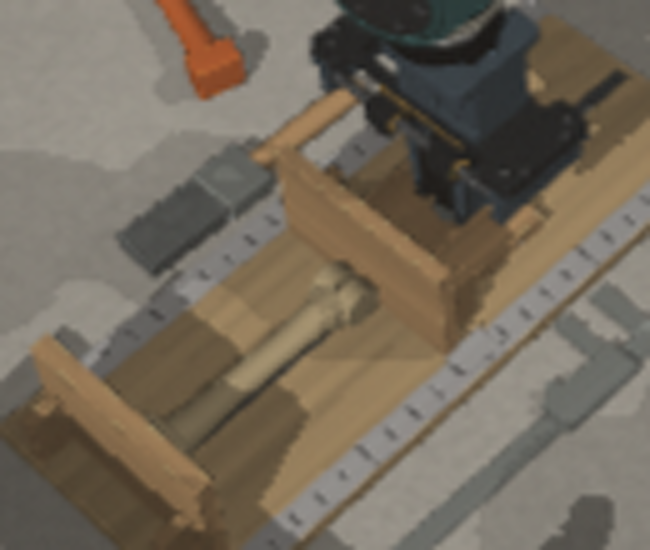

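The bone sits square between the uprights and 13 N is held. Turning the knob clockwise.

Emit:
servo_tool(
  deltas="0 0 0 0 0.9; 0 0 0 0.08 0.9; 0 0 0 0.08 0.9; 0 0 0 0.08 0.9; 0 0 0 0.08 0.9; 0 0 0 0 0.9",
  newtons=45,
)

```text
time: 19.67
tool_pos: [544.2, 153.2, 59.9]
tool_rot: [-0.395, 0.396, -0.586, 0.586]
contact_force: [-0.3, -12.3, 10.9]
width: 27.1
```

Run:
```python
from h import *
goal(548,156,60,-1.66); print(readout.sense()['moment'])
```

```text
pos [544.2 153.2  59.9] zyaw -0.383 j [ 0.23  0.44  2.06 -0.    0.64  0.62] | tool delta cm [-0.4  -0.01  0.24] turn 1.277 F [ -0.3 -12.3  10.9] w 27.1 t 19.6667
[-2.21135293 -0.15697932 -0.14300458]
```

Emit:
servo_tool(
  deltas="0 0 0 0.1 0.9; 0 0 0 0.1 0.9; 0 0 0 0.1 0.9; 0 0 0 0.1 0.9; 0 0 0 0.1 0.9; 0 0 0 0 0.9",
)

```text
time: 20.17
tool_pos: [543.6, 153.6, 59.9]
tool_rot: [0.237, -0.239, 0.666, -0.666]
contact_force: [-4.7, -5.9, 14.3]
width: 27.2
```

Run:
```python
from h import *
goal(548,156,60,-1.66); print(readout.sense()['moment'])
```

```text
pos [543.6 153.6  59.9] zyaw -0.884 j [ 0.23  0.44  2.06 -0.    0.64  1.12] | tool delta cm [-0.49 -0.01  0.1 ] turn 0.776 F [-4.7 -5.9 14.3] w 27.2 t 20.1667
[-1.09996656  0.85803135 -0.0814735 ]
```

Emit:
servo_tool(
  deltas="0 0 0 0.1 0.9; 0 0 0 0.1 0.9; 0 0 0 0.1 0.9; 0 0 0 0.1 0.9; 0 0 0 0 0.9",
)

```text
time: 20.58
tool_pos: [543.6, 154.2, 59.9]
tool_rot: [0.1, -0.102, 0.7, -0.7]
contact_force: [-6.2, 2.5, 13.0]
width: 27.1
```

Run:
```python
from h import *
goal(548,156,60,-1.66); print(readout.sense()['moment'])
```

```text
pos [543.6 154.2  59.9] zyaw -1.284 j [0.23 0.44 2.06 0.   0.64 1.52] | tool delta cm [-0.48 -0.01 -0.05] turn 0.376 F [-6.2  2.5 13. ] w 27.1 t 20.5833
[0.40561971 0.87480017 0.34193046]
```

Emit:
servo_tool(
  deltas="0 0 0 0.08 0.9; 0 0 0 0.08 0.9; 0 0 0 0 0.9",
)

```text
time: 20.83
tool_pos: [543.4, 154.4, 59.7]
tool_rot: [0.044, -0.046, 0.706, -0.706]
contact_force: [-5.8, 5.5, 10.8]
width: 26.8
```

Run:
```python
from h import *
goal(548,156,60,-1.66); print(readout.sense()['moment'])
```

```text
pos [543.4 154.4  59.7] zyaw -1.442 j [0.24 0.45 2.06 0.   0.64 1.68] | tool delta cm [-0.48 -0.03 -0.1 ] turn 0.218 F [-5.8  5.5 10.8] w 26.8 t 20.8333
[0.90306812 1.06723873 0.50544154]
```

Emit:
servo_tool(
  deltas="0 0 0 0.08 0.9; 0 0 0 0.08 0.9; 0 0 0 0.08 0.9; 0 0 0 0 0.9; 0 0 0 0 0.9",
)

```text
time: 21.25
tool_pos: [543.7, 154.7, 59.6]
tool_rot: [-0.039, 0.037, 0.706, -0.706]
contact_force: [-3.5, 9.0, 3.9]
width: 27.0
```

Run:
```python
from h import *
goal(548,156,60,-1.66); print(readout.sense()['moment'])
```

```text
pos [543.7 154.7  59.6] zyaw -1.678 j [0.24 0.45 2.06 0.   0.64 1.91] | tool delta cm [-0.42 -0.04 -0.18] turn -0.018 F [-3.5  9.   3.9] w 27.0 t 21.25
[1.59387179 0.59843436 0.4952464 ]
```

Moment has levelled off at about 0.5 N m, so the pads are slipping on the knob at its stop. Total turn was 1.62 rad. Releasing and rising.

Emit:
servo_tool(
  deltas="0 0 0 0 0.7; 0 0 0 0 0.6; 0 0 0 0 0.55; 0 0 0 0 0.55; 0 -0.6 0 0 0.55; 0 -1 0 0 0.55; 0 -2 0 0 0.55; 0 -2.5 0 0 0.55; 0 -2.5 0 0 0.55; 0 -2.5 0 0 0.55; 0 -2.5 0 0 0.55; 0 -1 0 0 0.55",
)

```text
time: 22.25
tool_pos: [546.1, 154.1, 210.1]
tool_rot: [-0.036, 0.039, 0.707, -0.706]
contact_force: [0.9, 0.0, 0.4]
width: 40.9
```

Emit:
servo_tool(
  deltas="0 0 2.5 0 0.55; 0 0 3 0 0.55; 0 0 3 0 0.55; 0 0 3 0 0.55; 0 0 3 0 0.55; 0 0 3 0 0.55; 0 0 2 0 0.55; 0 0 0 0 0.55",
)

```text
time: 22.92
tool_pos: [523.4, -42.7, 206.0]
tool_rot: [0.039, -0.039, -0.706, 0.706]
contact_force: [-0.1, -0.0, -0.7]
width: 41.2
```

Run:
```python
from h import *
im=viewer.grab_frame('side'); t=viewer.grab_frame('top')
cv2.imwrite('pics/c9.png',np.hstack([cv2.resize(im[220:330,190:320],(450,380),interpolation=2),cv2.resize(t[180:260,160:240],(350,380),interpolation=2)]))
for q,z in(('slide_face',18),('slide_top',103),('head',18),('bone_a',18)):
  for c in('side','top'): print(q,c,[(np.round(d['at'],1),at_z(c,d['at'],z),round(d['p'],2)) for d in spotter.landmark_of(c,q)[:2]])
goal(548,156,60)
```

```text
slide_face side [(array([280.4, 262.1]), array([544.8, 245.3,  18. ]), 0.86)]
slide_face top [(array([217. , 229.5]), array([548.2, 225.8,  18. ]), 0.88)]
slide_top side [(array([263.1, 263.6]), array([540.7, 232.8, 103. ]), 0.86)]
slide_top top [(array([213. , 222.5]), array([556.7, 237.2, 103. ]), 0.6), (array([254.1, 223.2]), array([411.7, 230. , 103. ]), 0.39)]
head side [(array([314.4, 218.5]), array([563.5, 419.8,  18. ]), 0.66)]
head top [(array([213.7, 175.7]), array([557.1, 425.5,  18. ]), 0.92)]
bone_a side [(array([297.4, 242.3]), array([549.5, 331.1,  18. ]), 0.97), (array([242. , 397.4]), array([ 287.3, -166.1,   18. ]), 0.73)]
bone_a top [(array([205.5, 365.1]), array([ 600.4, -281.2,   18. ]), 0.87), (array([210.2, 390.5]), array([ 584.4, -377.3,   18. ]), 0.82)]
pos [524.  -39.5 205.9] zyaw -1.677 j [-0.12  0.15  2.1   0.    0.89  1.56] | tool delta cm [ -0.31  14.59 -19.7 ] turn None F [-0.1 -0.4  0.7] w 40.9 t 23.4167
```

View pics/c9.png

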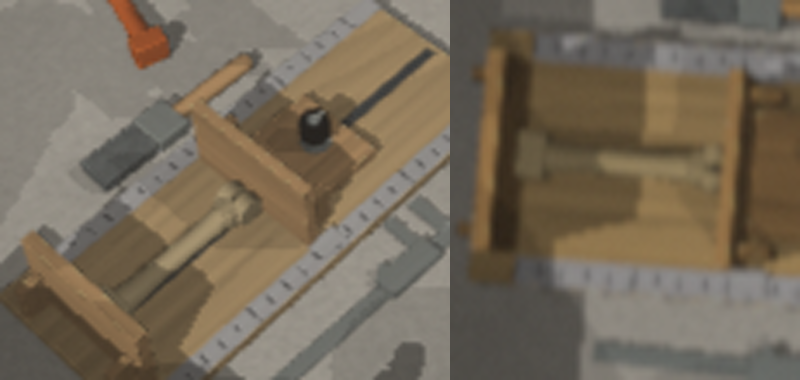

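Final look: bone square on the groove against both uprights, slide at y≈238 against the head at ≈422 (about 183 mm). The moment reading had a lateral-force bias, so I'll regrip the knob freshly to confirm the stop.

Emit:
servo_tool(
  deltas="-0.3 0 -3.2 0 0.5; 0 0 -3.2 0 0.5; 0 0 -3.2 0 0.5; 0 0 -3.2 0 0.5; 0 0 -3.2 0 0.5; 0 0 -3.2 0 0.5; 0 0 -0.4 -0.12 0.5; 0 0 0 -0.12 0.5; 0 0 0 -0.12 0.5; 0 0 0 -0.12 0.5; 0 0 0 -0.12 0.5; 0 0 0 -0.12 0.5",
  newtons=8,
)

```text
time: 24.42
tool_pos: [547.8, 154.9, 205.8]
tool_rot: [0.215, -0.216, 0.673, -0.673]
contact_force: [-0.6, -0.4, 0.6]
width: 46.1
```

Emit:
servo_tool(
  deltas="0 0 0 -0.12 0.5; 0 0 0 -0.12 0.5; 0 0 0 -0.12 0.5; 0 0 0 -0.12 0.5; 0 0 0 -0.12 0.5; 0 0 0 -0.12 0.5; 0 0 0 -0.12 0.4; 0 0 0 -0.06 0.4; 0 0 0 0 0.4; 0 0 0 0 0.4",
)

```text
time: 25.25
tool_pos: [547.9, 154.7, 205.9]
tool_rot: [0.485, -0.485, 0.515, -0.515]
contact_force: [-0.7, -0.6, -0.3]
width: 55.0
```

Run:
```python
from h import *
goal(544.5,155.3,60,-0.06); print(readout.sense()['moment'])
```

```text
pos [547.9 154.7 205.9] zyaw -0.06 j [0.23 0.22 2.02 0.   0.91 0.29] | tool delta cm [-0.04 14.59 -0.34] turn -0.0 F [-0.7 -0.6 -0.3] w 55.0 t 25.25
[-0.07135979 -0.05964172  0.01227393]
```

Emit:
servo_tool(
  deltas="-0.04 1.5 -0.34 0 0.4; 0 2 0 0 0.4; 0 2 0 0 0.4; 0 2 0 0 0.4; 0 2 0 0 0.4; 0 2 0 0 0.4; 0 1.5 0 0 0.4; 0 1 0 0 0.4; 0 0.5 0 0 0.4; 0 0 0 0 0.4; 0 0 0 0 0.4",
)

```text
time: 26.17
tool_pos: [544.9, 155.3, 61.4]
tool_rot: [-0.485, 0.485, -0.514, 0.515]
contact_force: [-1.0, 0.4, 0.1]
width: 54.7
```

Emit:
servo_tool(
  deltas="0 0 0 0 0.5; 0 0 0 0 0.6; 0 0 0 0 0.7; 0 0 0 0 0.8; 0 0 0 0 0.9; 0 0 0 0 0.9; 0 0 0 0 0.9; 0 0 0 0 0.9",
)

```text
time: 26.83
tool_pos: [544.9, 155.2, 61.3]
tool_rot: [-0.486, 0.485, -0.514, 0.514]
contact_force: [0.7, -0.4, 6.1]
width: 27.8
```

Emit:
servo_tool(
  deltas="0 0 0 0 0.9; 0 0 0 0 0.9",
  newtons=40,
)

```text
time: 27.0
tool_pos: [544.9, 155.2, 61.3]
tool_rot: [-0.486, 0.485, -0.514, 0.514]
contact_force: [0.9, -1.1, 6.1]
width: 27.0
```

Run:
```python
from h import *
goal(544.5,155.3,60,-0.06); print(readout.sense()['moment'])
```

```text
pos [544.9 155.2  61.3] zyaw -0.058 j [ 0.24  0.44  2.05 -0.    0.64  0.29] | tool delta cm [-0.01  0.13 -0.04] turn 0.002 F [ 0.9 -1.1  6.1] w 27.0 t 27.0
[-0.16003273 -0.15350922  0.00910758]
```

Emit:
servo_tool(
  deltas="0 0 0 0.06 0.9; 0 0 0 0.06 0.9; 0 0 0 0 0.9",
)

```text
time: 27.25
tool_pos: [545.0, 155.3, 61.2]
tool_rot: [-0.453, 0.453, -0.543, 0.543]
contact_force: [1.2, 0.9, 5.7]
width: 27.1
```

Run:
```python
from h import *
goal(544.5,155.3,60,-0.06); print(readout.sense()['moment'])
```

```text
pos [545.  155.3  61.2] zyaw -0.18 j [ 0.24  0.44  2.05 -0.    0.64  0.42] | tool delta cm [ 0.01  0.12 -0.05] turn -0.12 F [1.2 0.9 5.7] w 27.1 t 27.25
[ 0.08894411 -0.28936105  0.50583145]
```

With almost no side force, the moment rose to 0.5 N m within 0.12 rad. Turning the knob takes only 0.2 N m, so it is on its stop. Releasing.

Emit:
servo_tool(
  deltas="0 0 0 0 0.7; 0 0 0 0 0.6; 0 0 0 0 0.5; 0 0 0 0 0.5; 0 -0.6 0 0 0.5; 0 -1 0 0 0.5; 0 -2 0 0 0.5; 0 -2.5 0 0 0.5; 0 -2.5 0 0 0.5; 0 -2.5 0 0 0.5; 0 -2 0 0 0.5; 0 -1 0 0 0.5",
)

```text
time: 28.25
tool_pos: [545.5, 155.4, 205.4]
tool_rot: [-0.455, 0.452, -0.542, 0.543]
contact_force: [0.6, 1.5, 0.9]
width: 45.6
```

Run:
```python
from h import *
viewer.grab_frame('side')
for q,z in(('slide_face',18),('head',18),('bone_a',18)): print(q,[(np.round(d['at'],1),at_z('side',d['at'],z),round(d['p'],2)) for d in spotter.landmark_of('side',q)[:1]])
goal(548,156); hand_in()
```

```text
slide_face [(array([278.1, 262.1]), array([551. , 238.8,  18. ]), 0.6)]
head [(array([314.7, 215.5]), array([569.9, 426.3,  18. ]), 0.76)]
bone_a [(array([297.2, 241.9]), array([551. , 331.3,  18. ]), 0.89)]
pos [544.1 155.1 201.4] zyaw -0.178 j [ 0.24  0.22  2.03 -0.    0.9   0.41] | tool delta cm [-0.16 -0.    0.36] turn None F [-0.2  0.3 -0.4] w 45.5 t 28.45
the job is handed in; nothing more can be done
```

The bone from the compartment nearest the board is measured and clamped, and the job is handed in at about 28 s of the 72 s allowed. `hand_in` reports no verdict.

- **Placing:** I laid the bone along the groove in the middle of the board, flat end toward the head.
- **Pushing:** I gripped the slide's clamp knob and pushed with it. The force jumped to about 21 N at contact and settled at 13 N, against a 60 N limit. The slide was pressing the bone home while I turned the knob.
- **Clamping:** I turned the knob 1.62 rad clockwise. The first torque reading was unclear because of sideways force. On a fresh regrip the torque rose to 0.5 N m within 0.12 rad, and the knob itself needs only 0.2, so it is at its stop.

**Last checks:**
- **Pictures:** after the first release, the bone lay square between both uprights.
- **Reading:** the camera estimates of the face gap scattered between about 175 and 200 mm. Knob and head positions put it nearer 181 mm, so the cameras alone do not confirm the reading to the 2.5 mm tolerance.
- **Surroundings:** the other two bones were still detected in the tray, and I saw nothing else moved. I made no separate check of every item.

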